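Put the washed-up kitchen things away in their trays

TASK

Sort the washed things on the marble ledge into the wooden trays: lay the garlic press and the wooden biscuit mould side by side, the same way up as they lie now, flat on the floor of the long tray, stand both glass ramekins upright beside each other in the square tray, and stand the steel spice shaker upright in the little round dish. Set the glass ramekins down gently, do not drop them, and leave the hummus bowl and the red scraper where they are.

Things in the scene. Friction and masses are not known exactly. Their poses are not given: they have to be found in the camera images.
- garlic_press: Cast-aluminium garlic press on its side, closed and rigid: 140 mm long (its x, -70 to +70), 28 mm wide, 24 mm high. Head (24 mm high, two dark round pin ends on top) at x = +16 to +70 mm; two parallel handles, 28 mm wide together, at heights 4 to 20 mm, from -70 to +16. About 200 g, centre of mass at x = +13 mm. Origin: mid-length, underside; z up. Starts with x within 0.4 rad of world +y.
- biscuit_mould: Pale wooden biscuit mould, a paddle lying flat, carved round rosette up: 140 mm long (its x, -70 to +70). Rectangular head 70 x 44 mm, 24 mm high, at x = 0 to +70 mm; handle 20 mm wide, heights 2 to 22 mm, at x = -70 to 0. About 120 g, centre of mass at x = +16 mm. Origin: mid-length, underside; z up. Starts with x within 0.4 rad of world +y.
- ramekin_a: Clear glass ramekin, an open round cup standing upright on the ledge: outside diameter 54 mm at the foot, 56 mm at the rim, 40 mm high, wall 4 mm, base 6 mm thick, about 90 g. Origin at the centre of its underside, z up; its yaw means nothing. The two ramekins are identical and interchangeable.
- ramekin_b: Clear glass ramekin, an open round cup standing upright on the ledge: outside diameter 54 mm at the foot, 56 mm at the rim, 40 mm high, wall 4 mm, base 6 mm thick, about 90 g. Origin at the centre of its underside, z up; its yaw means nothing. The two ramekins are identical and interchangeable.
- spice_shaker: Brushed-steel spice shaker, an upright cylinder 42 mm in diameter and 72 mm high (the top 14 mm is a cap 40 mm in diameter with seven dark holes), about 140 g. Origin at the centre of its underside, z up; its yaw means nothing.
- long_tray: Long wooden tray, outside 130 mm along its x and 230 mm along its y (the long way), inside 122 x 222 mm, walls 4 mm thick; the rim is 12 mm above the ledge, the inner floor about 4 mm above it. Origin at its centre, at ledge height. Same wood as the other two; fixed; the three swap places at every start.
- square_tray: Square wooden tray, outside 140 x 140 mm, inside 132 x 132 mm, walls 4 mm thick; the rim is 12 mm above the ledge, the inner floor about 4 mm above it. Two ramekins fit with room to spare, best on a diagonal. Origin at its centre, at ledge height, x and y along its sides. Same wood as the other two; fixed; the three swap places at every start.
- round_dish: Small round wooden dish, outside diameter 84 mm, inside 74 mm; the rim is 14 mm above the ledge, the inner floor 4 mm above it. Origin at its centre, at ledge height. Same wood as the other two; fixed; the three swap places at every start.
- hummus_bowl: Bystander: green glazed hummus bowl, 136 mm across the rim, 52 mm high, standing at one side of the work. Origin at the centre of its underside. Loose; leave it alone.
- scraper: Bystander: flat red silicone scraper, about 200 mm long, 44 mm wide at the blade, 12 mm high, lying at the other side of the work. Origin near the middle of its length, on its underside, x towards the blade. Loose; leave it alone.
Things that resemble listed ones, but are neither listed nor needed, are in the scene too. What is shaped like the spice_shaker but blue is not meant. Leave any pink or yellow look-alike of the ramekin_a alone.

How it is judged:
By the outcome, as a careful person would: the job done as asked, in the order asked, and still so for the second after the job is handed in, with the robot touching nothing.
It also fails if it takes over 118 s, if anything falls off the work surface, if the arm or the gripper's body presses on something with over 40 N, if the wrist force passes 120 N, or if a joint passes its speed limit or range.

ROBOT

A 6-joint arm with a two-finger parallel gripper is mounted at the origin on the work surface. World frame = base frame: x ahead of the robot, y to its left, z up, the work surface at z = 0. Lengths are in m, angles in rad, forces in N, time in s.
With the tool pointing down it reaches from about 0.375 to 0.9 m from the base axis. Payload 3.1 kg.
Tool frame: the origin (TCP) lies midway between the tips of the shut fingers; the grasp point (between the pads) lies 19 mm behind it; x points along the fingers, z is the direction in which the jaws open and shut, and the axes are right-handed (so a half turn about x gives the same grasp; the last joint's range is limited). The gripper opens to 85 mm and grips with 20 to 120 N. Pads are 22 mm wide; open, the fingers measure 114 mm over their backs; the gripper's body (76 mm by 85 mm) begins 54 mm behind the grasp point. The pads swing forward as they close: fully open they stand 13 mm farther back than shut.
Start: joints at [-0.178, 0.527, 1.433, -0, 1.181, -0.178], TCP at [0.625, 0, 0.231] pointing down, gripper open.
Joint ranges: [-3.08, 3.08], [-0.75, 2.2], [0.22, 2.44], [-1.43, 4.57], [0, 2.65], [-2.85, 2.85]. Speed limits (rad/s): [2.79, 2.79, 3.14, 3.14, 3.14, 3.14].

INTERFACE

Orientations are given as a unit quaternion [x, y, z, w].
In Python, from station import status, snapshot, camera_params, ticket gives the robot as it stands.
- The arm moves only by the tool arm_command, never from a script. Its argument "series" is a list that holds one entry, the list of rows, each a list of 4 numbers: the shift along the tool's x, y, z in mm, then the turn about the tool's x in rad. A call has 1 to 10 rows; each row shifts and turns the commanded pose from where the row before left it, along the tool's axes as they then stand; what a row does not reach is not made up. A row lasts 1/10 s, in which the tool goes at most 50 mm and 8.59 degrees, less where a joint would pass 70% of its speed; a pose out of reach is approached as far as the arm can. A call is refused whole if a number of a shift passes 50 or a number of a turn 0.15, either way. A call with a gripper value outside its range is refused whole. "jaw" is the opening in per cent of the stroke, from 0 (shut) to 100 (fully open), set as the call begins (left out, the last holds). The fingers move at their own pace and stop on an object; "force" is the grip in N (left out, the last holds). Time passes only in rows, so rows that do not move let the fingers close. It gives the time, the measured TCP pose, the force and the opening at its end, in the units of the state.
- status.sense(): the state, without advancing time (a new reading comes with each control period).
- snapshot(name): name is "scene" or "side" or "wrist"; returns the picture (420x560x3 uint8, red, green, blue); there is no depth.
- camera_params(name): a dict with "fovy" (degrees; the focal length in pixels is half the picture's height over the tangent of half this angle, whatever the lens; pixels are square), "cx", "cy" (the principal point, pixels), "extrinsics" (4x4, takes a point from camera to world coordinates); the wrist camera has in their place "mount" (4x4, takes a point from camera to tool coordinates, whose origin is the TCP and whose axes are the tool frame's). Camera axes: x right, y down, z forward; pixel columns grow to the right and rows downward; lengths in m; the calibration is good to about 2 mm. The wrist camera is an equidistant fisheye: a pixel r from the principal point sees the ray r / f radians off the axis. A picture is of the moment at which its call begins: read the wrist's pose just before it. camera_params takes no time and is no camera call.
- ticket.sign_off(): hands the job in, once; it reports no verdict.
The state is a dict: "t": time; "q": joint angles; "qd": joint speeds; "tau": joint torques, N m; "tcp_pos": TCP position; "tool_rot": TCP orientation; "force": force on the tool from outside, world axes, zero at the start; "ft_torque": the same for the moment, N m; "finger_gap": opening from 0.0 (shut) to 1.0 (fully open).
Only numpy, scipy, OpenCV 4.12 (cv2) and the standard library are available. Lean on these libraries where they do the work, as an engineer would, in place of code of your own. Each camera call takes 0.05 s, during which the arm holds its last target. There are 200 camera calls.

## Working session

There is one attempt and no reset: what is moved stays moved. The work goes in short steps, Python scripts to look and compute and a tool call to move; the robot and the scene stay as the last step left them, time stands still between calls to the robot, and variables do not carry over. Pictures are saved under pics/ and viewed, about 12 in all and at most 16, crops included, and the job is handed in when it is done.

Besides the shell and the picture viewer there is one more tool, called after ">>>" in YAML: its name, and indented under it one key for each argument. arm_command: Moves the arm, as the interface text tells. Its arguments: {"type":"object","properties":{"series":{"type":"array"},"jaw":{"type":"number"},"force":{"type":"number"}},"required":["series"]}

```bash
ls; mkdir -p pics
python3 - <<'E'
from station import status, snapshot, camera_params
import cv2, numpy as np
print(status.sense())
for n in("scene","side","wrist"):
    cv2.imwrite(f"pics/{n}0.png",cv2.cvtColor(snapshot(n),cv2.COLOR_RGB2BGR)); print(n,camera_params(n))
E
```

```text
pics
{'t': 0.0, 'q': array([-1.78491876e-01,  5.28471418e-01,  1.43392266e+00,  2.58437589e-06,
        1.18137642e+00, -1.78451707e-01]), 'qd': array([-0.00036175,  0.00131907, -0.00061761, -0.00094535, -0.00088892,
       -0.00103942]), 'tau': array([ 2.50220628e-04, -4.42344439e+01, -1.78024775e+01, -2.06930472e-04,
        8.36740597e-03,  2.24214921e-05]), 'tcp_pos': array([6.24279549e-01, 1.65239801e-04, 2.30323907e-01]), 'tool_rot': array([1.52073869e-04, 7.07863968e-01, 1.22974041e-04, 7.06348756e-01]), 'force': array([-0.98562521,  0.56146607,  1.11745857]), 'ft_torque': array([-0.01580162,  0.00489141, -0.00581183]), 'finger_gap': 0.9985331395572925}
scene {'fovy': 49.2207710851316, 'cx': 280.49517482247256, 'cy': 205.42715095551137, 'extrinsics': array([[-0.14181928,  0.68771814, -0.7119909 ,  1.62205916],
       [ 0.98984424,  0.09141556, -0.10886496,  0.16788668],
       [-0.00978136, -0.72019924, -0.69369833,  1.13462107],
       [ 0.        ,  0.        ,  0.        ,  1.        ]])}
side {'fovy': 53.52763908166527, 'cx': 273.4119035653086, 'cy': 210.47309978134436, 'extrinsics': array([[-0.9261096 , -0.219591  ,  0.30675854,  0.09962942],
       [-0.37669448,  0.58255858, -0.72022688,  0.90541223],
       [-0.02054948, -0.78256328, -0.62223181,  0.83047005],
       [ 0.        ,  0.        ,  0.        ,  1.        ]])}
wrist {'fovy': 65.70646984690485, 'cx': 281.40919635825077, 'cy': 213.5286224742948, 'mount': array([[-7.15846397e-05, -3.15047960e-01,  9.49075749e-01,
        -1.42563052e-01],
       [ 4.39101311e-04, -9.49075670e-01, -3.15047900e-01,
         8.12906213e-02],
       [ 9.99999901e-01,  3.94187815e-04,  2.06277212e-04,
        -4.20844372e-04],
       [ 0.00000000e+00,  0.00000000e+00,  0.00000000e+00,
         1.00000000e+00]])}
```

View pics/scene0.png

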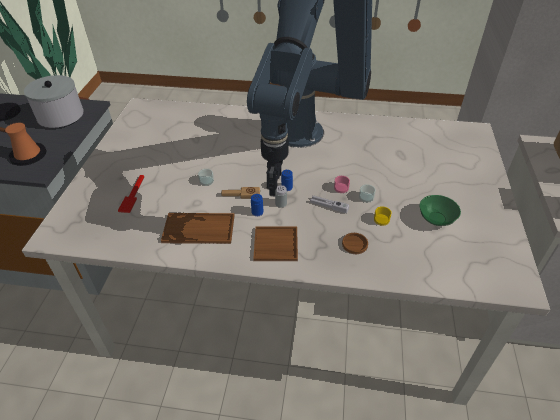

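View pics/side0.png

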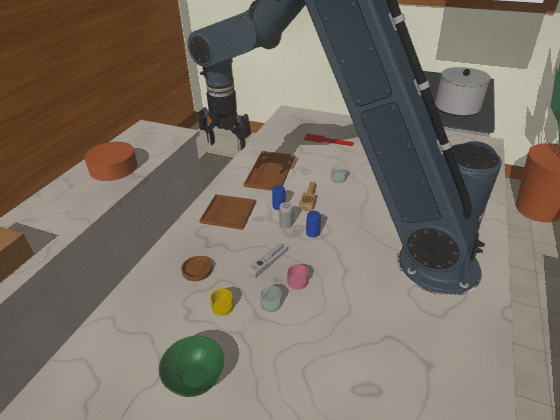

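View pics/wrist0.png

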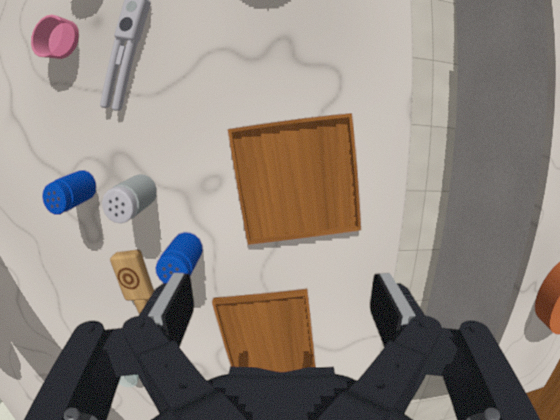

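The scene view shows the long tray at (198,228), square tray (275,243), dish (355,243), steel shaker (281,197), blue shakers at (287,180) and (257,205), press (329,204), mould (245,193) and clear ramekins (206,177) and (367,193). The side and wrist views agree: in the wrist view the steel shaker's cap is at (124,203) and the press head is at (127,20).

```bash
cat > h.py <<'E'
import numpy as np, cv2
from scipy.spatial.transform import Rotation as R
from station import status, snapshot, camera_params
def pose():
    s=status.sense(); T=np.eye(4); T[:3,:3]=R.from_quat(s['tool_rot']).as_matrix(); T[:3,3]=s['tcp_pos']; return T
def cam(n,T=None):
    c=camera_params(n); f=210/np.tan(np.radians(c['fovy']/2))
    return f,c['cx'],c['cy'],(T@c['mount'] if n=='wrist' else c['extrinsics'])
def pix2w(n,uv,z,T=None):
    f,cx,cy,E=cam(n,T); uv=np.atleast_2d(np.array(uv,float)); d=uv-[cx,cy]
    if n=='wrist':
        r=np.linalg.norm(d,axis=1)+1e-9; a=r/f; D=np.c_[d/r[:,None]*np.sin(a)[:,None],np.cos(a)]
    else: D=np.c_[d/f,np.ones(len(d))]
    D=D@E[:3,:3].T; k=(z-E[2,3])/D[:,2]; return (E[:3,3]+D*k[:,None])[:,:2]
def grab(n,name):
    T=pose(); im=cv2.cvtColor(snapshot(n),cv2.COLOR_RGB2BGR); cv2.imwrite(f'pics/{name}.png',im); return im,T
E
python3 - <<'E'
from h import *
np.set_printoptions(precision=4,suppress=True)
T=pose()
W={'sq12':([(230,130),(351,115),(360,231),(249,244)],.012),'long12':([(214,298),(306,290)],.012),'shaker':([(119,206)],.072),'blue1':([(55,198)],.072),'blue2':([(172,272)],.072),'mould':([(129,279)],.024),'mouldcorn':([(111,255),(139,250)],.024),'press':([(125,24),(110,107),(128,18)],.022),'pink':([(60,36)],.04)}
for k,(p,z) in W.items(): print('W',k,pix2w('wrist',p,z,T).tolist())
S={'long':([(166,213),(233,213),(231,243),(162,241)],.012),'sq':([(254,228),(296,226),(298,260),(252,261)],.012),'dish':([(355,242)],.014),'ramA':([(206,172)],.04),'ramB':([(368,188)],.04),'shaker':([(281,189)],.072),'press':([(329,204),(345,208),(313,199)],.02),'mould':([(246,191)],.024)}
for k,(p,z) in S.items(): print('S',k,pix2w('scene',p,z).tolist())
S={'long':([(258,153),(295,158),(282,189),(246,188)],.012),'sq':([(208,196),(257,198),(248,228),(200,224)],.012),'dish':([(197,267)],.014),'ramA':([(339,170)],.04),'ramB':([(271,292)],.04),'shaker':([(286,208)],.072)}
for k,(p,z) in S.items(): print('D',k,pix2w('side',p,z).tolist())
E
```

```text
W sq12 [[0.5666497517090773, 0.05923023799211914], [0.7008981802226391, 0.07688455528123496], [0.7193278025427605, -0.06065276421855895], [0.5843634817909124, -0.07742517023219009]]
W long12 [[0.5338070374178449, -0.15725675207947687], [0.6556965971770425, -0.14286655608565846]]
W shaker [[0.45198700565347943, -0.010245421087720974]]
W blue1 [[0.36296626980146207, 0.00012288179915477537]]
W blue2 [[0.5040354475205719, -0.08605158091066861]]
W mould [[0.4195860652248737, -0.12700959539277806]]
W mouldcorn [[0.3991143107371329, -0.09221099379448025], [0.44339881640364187, -0.08323259298192301]]
W press [[0.44472394097208323, 0.19319663966143913], [0.4238900745723818, 0.09557945199353374], [0.4484020961019436, 0.20009650842886412]]
W pink [[0.36168841815966973, 0.19197611257885108]]
S long [[0.5600088257839764, -0.3981836534079296], [0.5291409808048557, -0.16655049879221415], [0.6657364417267613, -0.14311636615319392], [0.6873964893664275, -0.369506885060626]]
S sq [[0.5898197592260612, -0.08105956040495937], [0.5619109811959384, 0.05770770793672313], [0.7071149431528339, 0.081236643478
[... 318 characters left out ...]
612519727110882, 0.21718014185246565], [0.43024376473549153, 0.1027867558990356]]
S mould [[0.4241801854721292, -0.14066037029192738]]
D long [[0.6915745168249687, -0.34861506632499395], [0.5464235358890412, -0.3630946245945338], [0.5198734348382017, -0.1600766558088217], [0.6365316929338747, -0.12272064830912]]
D sq [[0.7356480974033879, -0.03683285224282473], [0.5784639825763311, -0.08394444134151091], [0.5427547461387614, 0.06341508550477404], [0.6879152913590931, 0.09856384809749441]]
D dish [[0.6031231633079621, 0.26096494452998853]]
D ramA [[0.36180921224119394, -0.2976815720941065]]
D ramB [[0.374009735665939, 0.2896428665874332]]
D shaker [[0.4432380967587322, 0.0035552267139331573]]
```

>>> arm_command:
  series:
    - [[-10, 50, 0, 0], [0, 50, 0, 0], [0, 30, -20, 0], [0, 0, 0, 0], [0, 0, 0, 0], [0, 0, 0, 0]]

```text
t: 0.75
tcp_pos: [0.6055, 0.1282, 0.241]
tool_rot: [0.0, 0.707, -0.0, 0.707]
force: [0.2, -0.3, -0.3]
finger_gap: 1.0
```

Run:
```python
from h import *
im,T=grab('wrist','w1'); np.save('T1.npy',T); print(T)
```

```text
[[ 3.84725087e-04  6.11439305e-04  9.99999739e-01  6.05460114e-01]
 [-5.42068972e-04  9.99999666e-01 -6.11230712e-04  1.28222844e-01]
 [-9.99999779e-01 -5.41833674e-04  3.85056401e-04  2.41036855e-01]
 [ 0.00000000e+00  0.00000000e+00  0.00000000e+00  1.00000000e+00]]
```

View pics/w1.png

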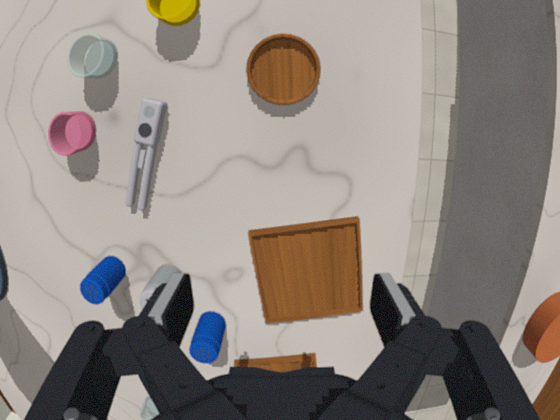

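The new wrist view shows the press (head end (153,100), tail (137,209)), ramekin (92,55), pink cup (71,132), yellow cup (172,5) and dish (283,69).

Run:
```python
from h import *
np.set_printoptions(precision=4,suppress=True)
T=np.load('T1.npy')
p=lambda uv,z:pix2w('wrist',uv,z,T)
a=p([(141,100),(166,102),(155,145),(133,144)],.024); print('presshead',a)
b=p([(126,206),(147,211)],.020); print('tail',b)
h=a[:2].mean(0);t=b.mean(0);d=h-t;print('len',np.linalg.norm(d),'mid',(h+t)/2,'yaw of x from +y(ccw)',np.arctan2(-d[0],d[1]))
print('dish',p([(248,68),(320,68),(284,35),(283,104)],.014))
print('ram rim',p([(81,58),(69,58),(99,60)],.04),'pink',p([(75,132)],.04),'yellow',p([(172,2)],.04))
print('sq',p([(250,229),(358,217),(361,310),(265,324)],.012)); print('long',p([(235,359),(316,353)],.012))
print('blue1',p([(95,288)],.072),'blue2',p([(206,350)],.072))
# scene colour contours
im=cv2.imread('pics/scene0.png');hsv=cv2.cvtColor(im,cv2.COLOR_BGR2HSV)
w1=cv2.imread('pics/w1.png')
cv2.imwrite('pics/c1.png',cv2.resize(np.hstack([w1[20:230,50:250]]),None,fx=2.8,fy=2.8,interpolation=cv2.INTER_CUBIC))
```

```text
presshead [[0.4434 0.2279]
 [0.4749 0.2228]
 [0.4585 0.1739]
 [0.4297 0.1767]]
tail [[0.4084 0.0988]
 [0.4376 0.0921]]
len 0.1348584159831596 mid [0.4411 0.1604] yaw of x from +y(ccw) -0.27122929751060226
dish [[0.5681 0.2572]
 [0.6482 0.2573]
 [0.6081 0.2953]
 [0.607  0.2154]]
ram rim [[0.3698 0.288 ]
 [0.3511 0.2915]
 [0.3961 0.2809]] pink [[0.3563 0.199 ]] yellow [[0.4871 0.3361]]
sq [[ 0.5666  0.066 ]
 [ 0.6995  0.0815]
 [ 0.7177 -0.0578]
 [ 0.5818 -0.0794]]
long [[ 0.5332 -0.1516]
 [ 0.6578 -0.1376]]
blue1 [[0.368  0.0062]] blue2 [[ 0.5079 -0.0795]]
```

View pics/c1.png

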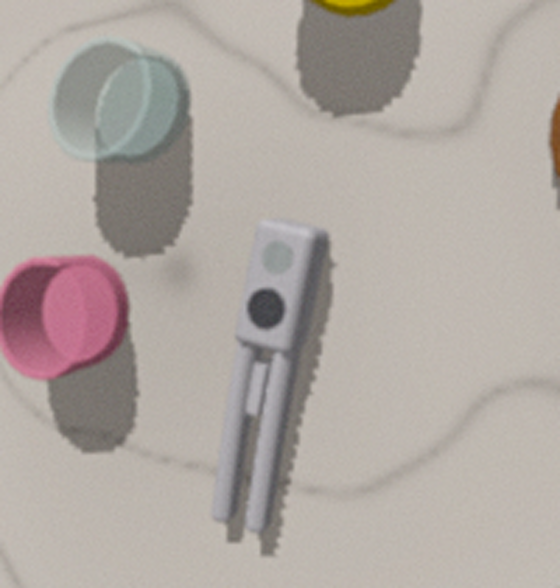

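Run:
```python
from h import *
np.set_printoptions(precision=4,suppress=True)
T=np.load('T1.npy')
p=lambda uv,z:pix2w('wrist',uv,z,T)
a=p([(142.9,99.3),(163.6,102.1),(154.3,145),(135.7,142.1)],.024)
b=p([(126.4,205),(143.6,208.6)],.020)
h=a[:2].mean(0);t=b.mean(0);d=h-t;print(a,b,'len',np.linalg.norm(d),'mid',(h+t)/2,'yaw',np.arctan2(-d[0],d[1]))
m=a[2:].mean(0); d2=h-m; print('headlen',np.linalg.norm(d2),np.arctan2(-d2[0],d2[1]),'head center',(h+m)/2)
print('ramB',p([(86.1,55.7),(68.6,56),(104,57)],.04))
```

```text
[[0.4459 0.2285]
 [0.4719 0.2229]
 [0.4576 0.1739]
 [0.4335 0.1788]] [[0.4092 0.1001]
 [0.4333 0.0952]] len 0.13347111452176452 mid [0.4401 0.1617] yaw -0.28617256238533884
headlen 0.051144919338864135 -0.264205309936714 head center [0.4522 0.201 ]
ramB [[0.3774 0.2894]
 [0.3504 0.2942]
 [0.4031 0.2833]]
```

The press is 133 mm long in view (140 nominal), with yaw −0.275 and its origin near (0.4405, 0.1596). I'll grasp it at its +26 mm.

>>> arm_command:
  series:
    - [[30, 14, -39.5, 0], [30, 14, -39.5, 0], [30, 14, -39.5, 0], [30, 14, -39.5, 0], [20, 0, 0, 0.14], [20, 0, 0, 0.135], [0, 0, 0, 0], [0, 0, 0, 0]]
  jaw: 55
  force: 40

```text
t: 1.6
tcp_pos: [0.4527, 0.1826, 0.0847]
tool_rot: [0.097, 0.7, -0.097, 0.701]
force: [-0.4, -0.4, -0.6]
finger_gap: 0.549
```

Run:
```python
from h import *
im,T=grab('wrist','w2'); np.save('T2.npy',T); print(T[:3,3], status.sense()['t'])
```

```text
[0.45265101 0.18264528 0.08474728] 1.65
```

View pics/w2.png

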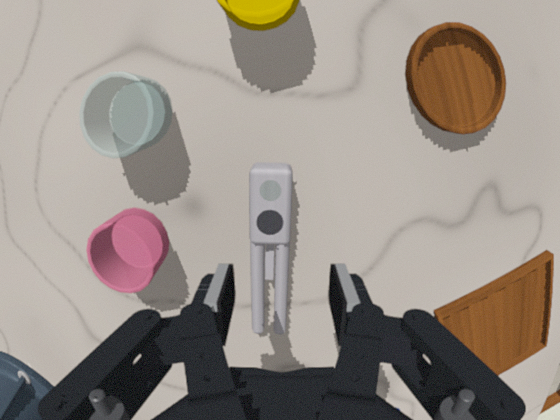

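The view is aligned with the jaws: the press head spans (249–291, 165–242), and its centreline is about 10 px left of the jaw centre.

Run:
```python
from h import *
T=np.load('T2.npy')
c=pix2w('wrist',[(249,166),(290,166),(289,242),(249,242),(252,333),(285,333),(122,115)],[.024]*4+[.02]*2+[.04],T)
Ri=T[:3,:3].T
for q,z in zip(c,[.024]*4+[.02]*2+[.04]): print(q.round(4),(1000*Ri@(np.r_[q,z]-T[:3,3])).round(1))
```

```text
[0.4447 0.2321] [ 60.7  45.5 -21. ]
[0.4697 0.225 ] [60.7 45.4  5. ]
[0.4554 0.1749] [60.7 -6.7  4.7]
[0.4291 0.1822] [ 60.7  -6.8 -22.6]
[0.4051 0.103 ] [ 64.7 -89.5 -24.2]
[0.4309 0.0961] [ 64.7 -89.2   2.5]
[0.3802 0.2889] [ 44.7  82.8 -98.5]
```

>>> arm_command:
  series:
    - [[20, 3, -9, 0], [30, 0, 0, 0], [20, 0, 0, 0], [6, 0, 0, 0], [0, 0, 0, 0]]

```text
t: 2.15
tcp_pos: [0.4445, 0.1885, 0.0088]
tool_rot: [0.097, 0.7, -0.097, 0.701]
force: [-0.2, -0.2, 0.3]
finger_gap: 0.546
```

>>> arm_command:
  series:
    - [[0, 0, 0, 0], [0, 0, 0, 0], [0, 0, 0, 0], [0, 0, 0, 0], [0, 0, 0, 0], [-30, 0, 0, 0], [-40, 0, 0, 0], [-20, 0, 0, 0], [0, 0, 0, 0]]
  jaw: 0

```text
t: 3.05
tcp_pos: [0.4455, 0.1891, 0.1012]
tool_rot: [0.098, 0.698, -0.096, 0.703]
force: [0.7, -0.4, -3.0]
finger_gap: 0.316
```

The press is held (gap 27 mm, −3 N). Now I'll take it to the long tray.

>>> arm_command:
  series:
    - [[-30, 0, 0, -0.13], [-20, 0, 0, -0.13], [-10, 0, 0, -0.13], [0, -44.4, 7.6, 0], [0, -44.4, 7.6, 0], [0, -44.4, 7.6, 0], [0, -44.4, 7.6, 0], [0, -44.4, 7.6, 0]]

```text
t: 3.85
tcp_pos: [0.5061, -0.0288, 0.157]
tool_rot: [-0.04, 0.707, 0.041, 0.705]
force: [0.3, -0.6, -2.0]
finger_gap: 0.315
```

>>> arm_command:
  series:
    - [[0, -44.4, 7.6, 0], [0, -44.4, 7.6, 0], [0, -44.4, 7.6, 0], [0, -44.4, 7.6, 0], [0, -44.4, 7.6, 0], [0, 0, 0, 0], [0, 0, 0, 0]]

```text
t: 4.55
tcp_pos: [0.569, -0.2441, 0.1563]
tool_rot: [-0.039, 0.707, 0.041, 0.705]
force: [-0.9, 1.5, -2.6]
finger_gap: 0.314
```

Run:
```python
from h import *
im,T=grab('side','s3'); np.save('T3.npy',T); print(T)
im2,_=grab('scene','s3b'); im3,_=grab('wrist','w3')
a=cv2.resize(im2[150:270,130:310],None,fx=2.2,fy=2.2); b=cv2.resize(im[130:250,180:360],None,fx=2.2,fy=2.2)
cv2.imwrite('pics/c3.png',np.vstack([np.hstack([a,b]),cv2.resize(im3[:330,:],(792,467))[:330]]))
```

```text
[[-0.00346667 -0.11236475  0.99366098  0.56902188]
 [ 0.00275656  0.9936621   0.11237449 -0.24406526]
 [-0.99999019  0.00312865 -0.00313495  0.15625661]
 [ 0.          0.          0.          1.        ]]
```

View pics/c3.png

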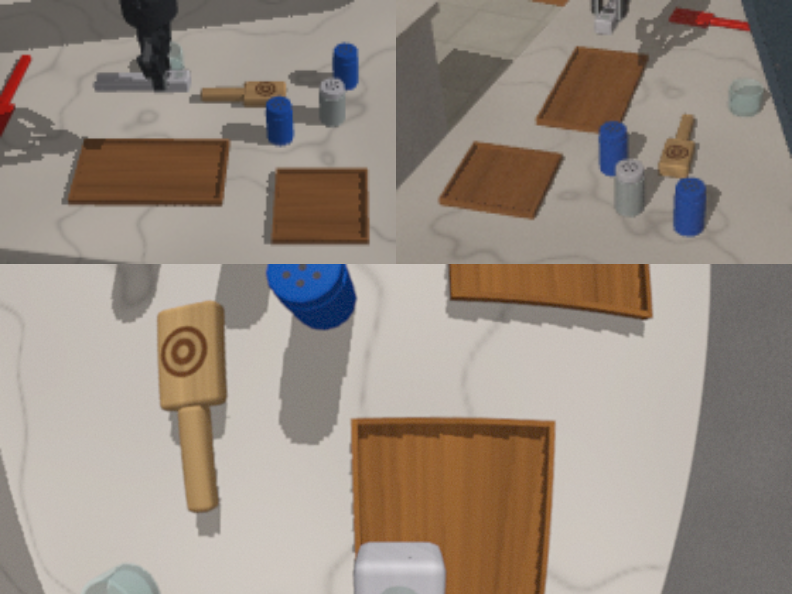

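The composite shows the tray's far-edge corners at wrist (248,110) and (392,111), and the mould head spanning (111–160, 25–103) with its handle end at (143,172).

Run:
```python
from h import *
np.set_printoptions(precision=4,suppress=True)
T=np.load('T3.npy')
p=lambda uv,z:pix2w('wrist',uv,z,T)
c=p([(248.2,110.2),(392.5,111)],.012);d=c[1]-c[0];L=np.linalg.norm(d);u=d/L;print('tray',c,L,np.arctan2(d[1],d[0]),'center',c.mean(0)+.115*np.array([u[1],-u[0]]))
S=pix2w('scene',np.array([(85,139),(229,139),(221,204),(67,202)])/2.2+[130,150],.012);print(S,S.mean(0))
S=pix2w('side',np.array([(576,47),(648,66),(608,131),(538,122)])/2.2+[0,130]+[180-180,0],.012)
S=pix2w('side',(np.array([(576,47),(648,66),(608,131),(538,122)])-[396,0])/2.2+[180,130],.012);print(S,S.mean(0))
h=p([(111,30.4),(157,25.4),(159.8,97.5),(114.6,103.2)],.024);t=p([(133,172.4),(152.8,171.7)],.022)
print('mould',h,t);e=h[:2].mean(0);n=h[2:].mean(0);tt=t.mean(0)
for d in(e-n,e-tt):print(np.linalg.norm(d),np.arctan2(-d[0],d[1]))
print('headc',h.mean(0),'ramA rim',p([((75+158)/2/1.414,(566-264)/1.415+18)],.04))
```

```text
tray [[ 0.5303 -0.1666]
 [ 0.6582 -0.1495]] 0.12902154532877894 0.13314097592877852 center [ 0.6095 -0.272 ]
[[ 0.5597 -0.3888]
 [ 0.5295 -0.1626]
 [ 0.6648 -0.1451]
 [ 0.6915 -0.3734]] [ 0.6114 -0.2675]
[[ 0.6827 -0.3649]
 [ 0.5432 -0.3492]
 [ 0.5365 -0.1505]
 [ 0.6476 -0.1346]] [ 0.6025 -0.2498]
mould [[ 0.3954 -0.0968]
 [ 0.4423 -0.0946]
 [ 0.4525 -0.1602]
 [ 0.407  -0.166 ]] [[ 0.4277 -0.2299]
 [ 0.4483 -0.2276]]
0.06823806641644857 0.1596142009577494
0.1344113426558235 0.14284226409522635
headc [ 0.4243 -0.1294] ramA rim [[ 0.376  -0.2891]]
```

>>> arm_command:
  series:
    - [[40, -4, 4, 0], [40, 0, 0, 0], [35, 0, 0, 0], [15, 0, 0, 0], [7, 0, 0, 0], [4, 0, 0, 0], [0, 0, 0, 0], [0, 0, 0, 0]]

```text
t: 5.5
tcp_pos: [0.5758, -0.2477, 0.0193]
tool_rot: [-0.041, 0.705, 0.04, 0.707]
force: [-0.4, 1.0, -2.1]
finger_gap: 0.315
```

>>> arm_command:
  series:
    - [[4, 0, 0, 0], [2, 0, 0, 0], [0, 0, 0, 0]]

```text
t: 5.8
tcp_pos: [0.5757, -0.2477, 0.014]
tool_rot: [-0.041, 0.705, 0.04, 0.707]
force: [-2.5, 0.6, 7.4]
finger_gap: 0.317
```

>>> arm_command:
  series:
    - [[0, 0, 0, 0], [0, 0, 0, 0], [-10, 0, 0, 0], [-40, 0, 0, 0], [-40, 0, 0, 0], [0, 30.5, -34, 0], [0, 30.5, -34, 0], [0, 30.5, -34, 0], [0, 30.5, -34, -0.035], [0, 0, 0, 0]]
  jaw: 44

```text
t: 6.8
tcp_pos: [0.417, -0.1353, 0.1016]
tool_rot: [-0.051, 0.709, 0.057, 0.701]
force: [-0.2, 0.1, -0.4]
finger_gap: 0.44
```

>>> arm_command:
  series:
    - [[0, 0, 0, 0], [0, 0, 0, 0]]
  jaw: 72

```text
t: 7.0
tcp_pos: [0.4277, -0.143, 0.1024]
tool_rot: [-0.054, 0.704, 0.052, 0.706]
force: [0.0, -0.4, 0.1]
finger_gap: 0.716
```

Run:
```python
from h import *
im,T=grab('wrist','w4'); np.save('T4.npy',T); print(T)
im2,_=grab('scene','s4')
cv2.imwrite('pics/c4.png',np.vstack([cv2.resize(im2[150:270,110:310],(560,336))[100:],im]))
```

```text
[[ 0.00342164 -0.14918477  0.98880342  0.42770193]
 [-0.00223759  0.98880559  0.14919284 -0.14299173]
 [-0.99999164 -0.00272302  0.00304952  0.1023515 ]
 [ 0.          0.          0.          1.        ]]
```

View pics/c4.png

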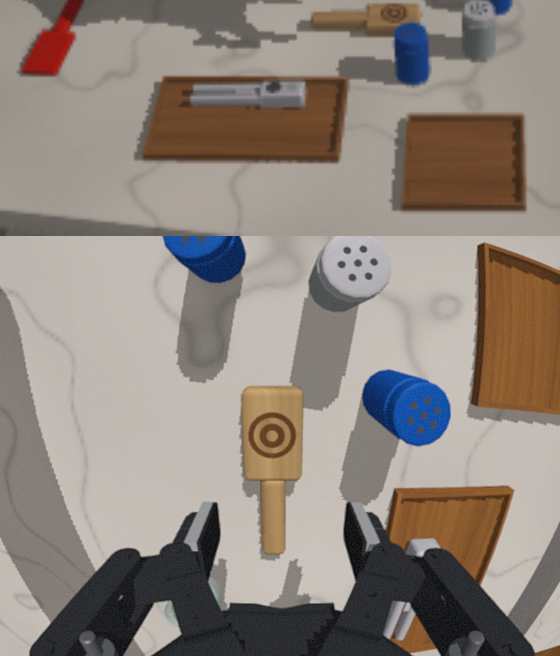

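The press lies flat in the long tray. The mould is aligned with the jaws: head corners (243,151), (302,151), (300,243) and (245,242) in the wrist frame.

Run:
```python
from h import *
T=np.load('T4.npy')
zs=[.024]*4+[.022,.072,.072]
c=pix2w('wrist',[(243,151),(302,151),(300,243),(245,242),(273,316),(357,28),(421,173)],zs,T)
for q,z in zip(c,zs): print(q.round(4),(1000*T[:3,:3].T@(np.r_[q,z]-T[:3,3])).round(1))
```

```text
[ 0.3938 -0.0946] [ 78.1  53.1 -26.6]
[ 0.4336 -0.0888] [78.2 52.9 13.7]
[ 0.4435 -0.156 ] [ 78.4 -15.   13.5]
[ 0.4031 -0.1613] [ 78.3 -14.2 -27.3]
[ 0.4332 -0.2266] [ 80.6 -83.3  -7.3]
[ 0.4479 -0.0113] [ 30.1 127.3  39.5]
[ 0.4997 -0.0831] [30.5 48.5 80. ]
```

>>> arm_command:
  series:
    - [[30, 7, -7, 0], [30, 0, 0, 0], [23, 0, 0, 0], [10, 0, 0, 0], [0, 0, 0, 0], [0, 0, 0, 0]]

```text
t: 7.7
tcp_pos: [0.4183, -0.1361, 0.0089]
tool_rot: [-0.053, 0.705, 0.053, 0.705]
force: [0.2, 0.5, -0.6]
finger_gap: 0.724
```

>>> arm_command:
  series:
    - [[0, 0, 0, 0], [0, 0, 0, 0], [0, 0, 0, 0], [0, 0, 0, 0], [0, 0, 0, 0], [-30, 0, 0, 0], [-40, 0, 0, 0], [-20, 0, 0, 0], [0, 0, 0, 0]]
  jaw: 0

```text
t: 8.6
tcp_pos: [0.4192, -0.1365, 0.1014]
tool_rot: [-0.054, 0.703, 0.052, 0.707]
force: [-0.3, -0.7, -1.8]
finger_gap: 0.504
```

Run:
```python
from h import *
T=np.load('T4.npy')
print(pix2w('scene',np.array([(277,85),(305,100)])/2.8+[110,150],.026))
T=pose();print(T[:3,3],T[:3,2])
```

```text
[[ 0.38662649 -0.28789998]
 [ 0.41102863 -0.24397463]]
[ 0.41915353 -0.13650336  0.10141298] [0.98871943 0.14969529 0.00502133]
```

>>> arm_command:
  series:
    - [[0, -26.7, 39.5, 0.025], [0, -26.7, 39.5, 0], [0, -26.7, 39.5, 0], [0, -26.7, 39.5, 0], [0, -26.7, 39.5, 0], [0, 0, 0, 0], [30, 0, 0, 0], [15, 0, 0, 0], [0, 0, 0, 0], [0, 0, 0, 0]]

```text
t: 9.6
tcp_pos: [0.6299, -0.2419, 0.0528]
tool_rot: [-0.044, 0.706, 0.045, 0.705]
force: [-0.4, 0.0, -1.0]
finger_gap: 0.501
```

>>> arm_command:
  series:
    - [[20, -2, 2, 0], [10, 0, 0, 0], [5, 0, 0, 0], [3, 0, 0, 0], [0, 0, 0, 0]]

```text
t: 10.1
tcp_pos: [0.633, -0.2441, 0.0158]
tool_rot: [-0.044, 0.706, 0.044, 0.706]
force: [-0.2, -0.2, -1.4]
finger_gap: 0.505
```

>>> arm_command:
  series:
    - [[2, 0, 0, 0], [0, 0, 0, 0], [0, 0, 0, 0]]

```text
t: 10.4
tcp_pos: [0.6332, -0.2443, 0.014]
tool_rot: [-0.044, 0.706, 0.044, 0.706]
force: [0.6, -0.4, -1.2]
finger_gap: 0.501
```

>>> arm_command:
  series:
    - [[0, 0, 0, 0], [0, 0, 0, 0], [-10, 0, 0, 0], [-40, 0, 0, 0], [-40, 0, 0, 0], [-20, 0, 0, 0], [0, -5, -38.5, 0], [0, -5, -38.5, 0], [0, -5, -38.5, 0], [0, -5, -38.5, 0]]
  jaw: 63

```text
t: 11.4
tcp_pos: [0.4817, -0.2836, 0.1249]
tool_rot: [-0.045, 0.705, 0.044, 0.706]
force: [-0.3, -0.9, 0.7]
finger_gap: 0.629
```

>>> arm_command:
  series:
    - [[0, -5, -38.5, 0], [0, -5, -38.5, 0], [0, -5, -38.5, 0], [0, 0, 0, 0], [0, 0, 0, 0]]
  jaw: 100

```text
t: 11.9
tcp_pos: [0.3699, -0.3134, 0.1246]
tool_rot: [-0.044, 0.705, 0.043, 0.706]
force: [0.2, -0.1, 0.4]
finger_gap: 0.999
```

Run:
```python
from h import *
im,T=grab('wrist','w5'); np.save('T5.npy',T); print(T)
im2,_=grab('scene','s5')
cv2.imwrite('pics/c5.png',np.vstack([cv2.resize(im2[150:270,110:310],(560,336))[100:],im[:360]]))
```

```text
[[ 0.00130472 -0.12242174  0.99247731  0.36988985]
 [-0.00136751  0.99247701  0.1224235  -0.31338085]
 [-0.99999821 -0.00151695  0.0011275   0.12459266]
 [ 0.          0.          0.          1.        ]]
```

View pics/c5.png

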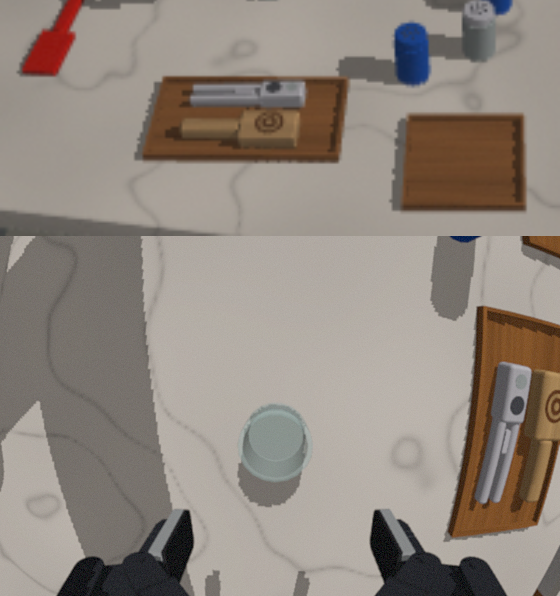

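The press and mould lie side by side in the long tray. The clear ramekin's rim is centred at wrist (275.5, 207).

Run:
```python
from h import *
T=np.load('T5.npy')
c=pix2w('wrist',[(275.5,206.5),(238,207),(313,207),(276,169),(276,244)],.04,T)
for q in c: print(q.round(4),(1000*T[:3,:3].T@(np.r_[q,.04]-T[:3,3])).round(1))
print(T[:3,3])
```

```text
[ 0.364  -0.3028] [84.6 11.4 -4.6]
[ 0.3366 -0.3065] [ 84.5  11.  -32.3]
[ 0.3913 -0.2998] [84.6 11.  22.8]
[ 0.3611 -0.2751] [84.5 39.2 -4.2]
[ 0.3679 -0.3324] [ 84.6 -18.5  -4.4]
[ 0.36988985 -0.31338085  0.12459266]
```

>>> arm_command:
  series:
    - [[0, 10.5, -4.5, 0], [35, 0, 0, 0], [35, 0, 0, 0], [25, 0, 0, 0], [15, 0, 0, 0], [0, 0, 0, 0], [0, 0, 0, 0]]

```text
t: 12.7
tcp_pos: [0.3646, -0.3018, 0.0137]
tool_rot: [-0.044, 0.706, 0.045, 0.706]
force: [-0.5, 0.3, 0.4]
finger_gap: 0.998
```

>>> arm_command:
  series:
    - [[0, 0, 0, 0], [0, 0, 0, 0], [0, 0, 0, 0], [0, 0, 0, 0], [0, 0, 0, 0], [0, 0, 0, 0], [-10, 0, 0, 0], [-30, 0, 0, 0], [-30, 0, 0, 0], [0, 0, 0, 0]]
  jaw: 0
  force: 28

```text
t: 13.7
tcp_pos: [0.3656, -0.3045, 0.0872]
tool_rot: [-0.046, 0.704, 0.042, 0.707]
force: [-0.1, -1.2, -0.9]
finger_gap: 0.628
```

>>> arm_command:
  series:
    - [[-30, 0, 0, 0], [-40, 0, 0, 0], [-10, 26.6, 31.3, 0], [0, 26.6, 31.3, 0], [0, 26.6, 31.3, 0], [0, 26.6, 31.3, 0], [0, 26.6, 31.3, 0], [0, 26.6, 31.3, 0], [0, 26.6, 31.3, 0], [0, 26.6, 31.3, 0]]

```text
t: 14.7
tcp_pos: [0.5864, -0.0587, 0.163]
tool_rot: [-0.044, 0.706, 0.044, 0.705]
force: [0.8, -0.8, -0.5]
finger_gap: 0.628
```

>>> arm_command:
  series:
    - [[0, 26.6, 31.3, 0], [0, 0, 0, 0], [30, 0, 0, 0], [30, 0, 0, 0], [20, 0, 0, 0], [0, 0, 0, 0], [0, 0, 0, 0]]

```text
t: 15.4
tcp_pos: [0.6132, -0.0304, 0.0834]
tool_rot: [-0.044, 0.706, 0.044, 0.705]
force: [-0.9, -0.8, -0.9]
finger_gap: 0.621
```

Run:
```python
from h import *
im,T=grab('wrist','w6'); np.save('T6.npy',T); print(T)
```

```text
[[-1.51625418e-03 -1.24162556e-01  9.92260732e-01  6.13196277e-01]
 [ 1.98561736e-04  9.92261816e-01  1.24162995e-01 -3.04230398e-02]
 [-9.99998831e-01  3.85287675e-04 -1.47986720e-03  8.33951842e-02]
 [ 0.00000000e+00  0.00000000e+00  0.00000000e+00  1.00000000e+00]]
```

View pics/w6.png

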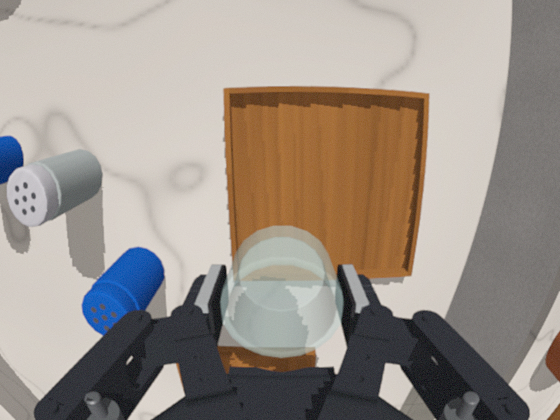

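The ramekin hangs upright in the grip. The square tray's outer rim corners are at (223,88), (429,95), (412,276) and (left, hidden) about (233,265).

Run:
```python
from h import *
T=np.load('T6.npy')
c=pix2w('wrist',[(223,88),(429,95),(412,276)],.012,T)
for q in c: print(q.round(4),(1000*T[:3,:3].T@(np.r_[q,.012]-T[:3,3])).round(1))
print('diag centre',(c[0]+c[2]).tolist() and ((c[0]+c[2])/2), [np.linalg.norm(c[i]-c[1]) for i in(0,2)])
print((1000*T[:3,:3].T@(np.r_[(c[0]+c[2])/2,.012]-T[:3,3])).round(1))
```

```text
[0.5631 0.0603] [ 71.5  96.2 -38.3]
[0.7017 0.0779] [ 71.3  96.5 101.3]
[ 0.7213 -0.0592] [ 71.2 -42.  103.8]
diag centre [6.42182478e-01 5.43108616e-04] [np.float64(0.13968361345118402), np.float64(0.13852651308696987)]
[71.4 27.1 32.7]
```

>>> arm_command:
  series:
    - [[20, -3, 3, 0], [20, 0, 0, 0], [12, 0, 0, 0], [7, 0, 0, 0], [0, 0, 0, 0], [0, 0, 0, 0]]

```text
t: 16.05
tcp_pos: [0.6178, -0.0327, 0.0254]
tool_rot: [-0.044, 0.705, 0.044, 0.706]
force: [0.1, -0.9, -1.1]
finger_gap: 0.63
```

>>> arm_command:
  series:
    - [[2, 0, 0, 0], [2, 0, 0, 0], [2, 0, 0, 0], [1, 0, 0, 0], [0, 0, 0, 0]]

```text
t: 16.55
tcp_pos: [0.6175, -0.0326, 0.019]
tool_rot: [-0.044, 0.705, 0.044, 0.706]
force: [-1.5, 0.3, 6.6]
finger_gap: 0.628
```

>>> arm_command:
  series:
    - [[0, 0, 0, 0], [0, 0, 0, 0], [0, 0, 0, 0], [-15, 0, 0, 0], [-35, 0, 0, 0], [-40, 0, 0, 0], [-15, 0, 0, 0], [0, 37.6, -22, 0], [0, 37.6, -22, 0], [0, 37.6, -22, 0]]
  jaw: 84

```text
t: 17.55
tcp_pos: [0.5367, 0.0718, 0.1233]
tool_rot: [-0.044, 0.706, 0.044, 0.706]
force: [0.5, 0.6, 0.4]
finger_gap: 0.838
```

>>> arm_command:
  series:
    - [[0, 37.6, -22, 0], [0, 37.6, -22, 0], [0, 37.6, -22, 0], [0, 37.6, -22, 0], [0, 37.6, -22, 0], [0, 37.6, -22, 0], [0, 0, 0, 0], [0, 0, 0, 0]]
  jaw: 100

```text
t: 18.35
tcp_pos: [0.3781, 0.2792, 0.123]
tool_rot: [-0.045, 0.705, 0.045, 0.706]
force: [1.2, 0.9, -0.3]
finger_gap: 1.001
```

Run:
```python
from h import *
im,T=grab('wrist','w7'); np.save('T7.npy',T); print(T)
im2,_=grab('scene','s7')
cv2.imwrite('pics/c7.png',np.vstack([cv2.resize(im2[150:270,210:410],(560,336))[100:],im[:360]]))
```

```text
[[ 6.82020302e-04 -1.27623160e-01  9.91822496e-01  3.78121109e-01]
 [-3.19832031e-05  9.91822723e-01  1.27623212e-01  2.79155196e-01]
 [-9.99999767e-01 -1.18763282e-04  6.72361436e-04  1.23022643e-01]
 [ 0.00000000e+00  0.00000000e+00  0.00000000e+00  1.00000000e+00]]
```

View pics/c7.png

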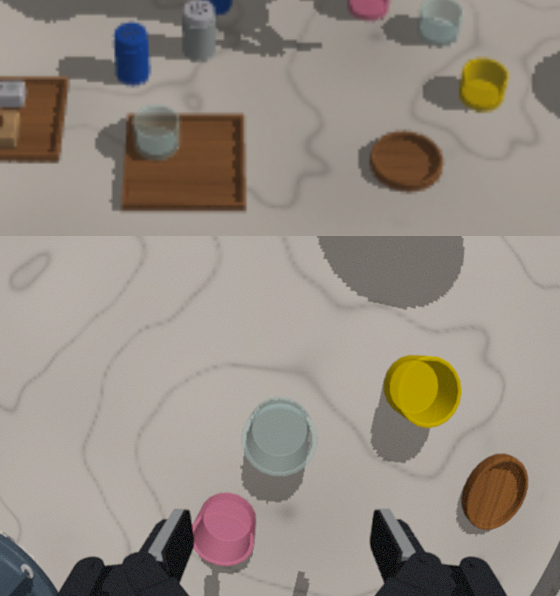

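Ramekin 1 stands in the square tray. Ramekin B's rim is centred at wrist (277.5, 202), with the pink cup at (225,293).

Run:
```python
from h import *
T=np.load('T7.npy')
c=pix2w('wrist',[(277.5,202),(243,202),(312,202),(278,165),(278,239),(224,289),(424,155)],.04,T)
for q in c: print(q.round(4),(1000*T[:3,:3].T@(np.r_[q,.04]-T[:3,3])).round(1))
```

```text
[0.3731 0.2939] [83.  15.2 -3.2]
[0.3482 0.2907] [ 83.   15.3 -28.2]
[0.3979 0.2971] [83.  15.3 21.8]
[0.3701 0.3208] [83.  42.3 -2.7]
[0.3771 0.2652] [ 83.  -13.7  -2.9]
[0.3388 0.2151] [ 83.  -58.5 -47.2]
[0.4763 0.3445] [ 83.1  52.3 105.6]
```

>>> arm_command:
  series:
    - [[0, 14.5, -3, 0], [35, 0, 0, 0], [35, 0, 0, 0], [25, 0, 0, 0], [14, 0, 0, 0], [0, 0, 0, 0], [0, 0, 0, 0]]

```text
t: 19.15
tcp_pos: [0.3749, 0.2916, 0.0137]
tool_rot: [-0.043, 0.706, 0.043, 0.706]
force: [-0.3, 0.1, 0.1]
finger_gap: 0.997
```

>>> arm_command:
  series:
    - [[0, 0, 0, 0], [0, 0, 0, 0], [0, 0, 0, 0], [0, 0, 0, 0], [0, 0, 0, 0], [0, 0, 0, 0], [-10, 0, 0, 0], [-30, 0, 0, 0], [-30, 0, 0, 0], [0, 0, 0, 0]]
  jaw: 0

```text
t: 20.15
tcp_pos: [0.3757, 0.2937, 0.0873]
tool_rot: [-0.043, 0.703, 0.045, 0.708]
force: [1.3, -0.1, -2.0]
finger_gap: 0.633
```

>>> arm_command:
  series:
    - [[-30, 0, 0, 0], [0, -32.7, 28.6, 0], [0, -32.7, 28.6, 0], [0, -32.7, 28.6, 0], [0, -32.7, 28.6, 0], [0, -32.7, 28.6, 0], [0, -32.7, 28.6, 0], [0, -32.7, 28.6, 0], [0, -32.7, 28.6, 0], [0, -32.7, 28.6, 0]]

```text
t: 21.15
tcp_pos: [0.6661, 0.0314, 0.1129]
tool_rot: [-0.044, 0.706, 0.044, 0.705]
force: [0.6, 1.0, -1.1]
finger_gap: 0.636
```

>>> arm_command:
  series:
    - [[0, 0, 0, 0], [0, 0, 0, 0], [20, 0, 0, 0], [10, 0, 0, 0], [0, 0, 0, 0], [0, 0, 0, 0]]

```text
t: 21.75
tcp_pos: [0.665, 0.0335, 0.0835]
tool_rot: [-0.044, 0.706, 0.045, 0.705]
force: [0.5, -0.4, -0.9]
finger_gap: 0.633
```

>>> arm_command:
  series:
    - [[20, 0, 3, 0], [20, 0, 0, 0], [12, 0, 0, 0], [7, 0, 0, 0], [0, 0, 0, 0], [0, 0, 0, 0]]

```text
t: 22.35
tcp_pos: [0.6694, 0.0329, 0.0254]
tool_rot: [-0.044, 0.705, 0.044, 0.706]
force: [-0.4, 0.3, -0.5]
finger_gap: 0.632
```

>>> arm_command:
  series:
    - [[2, 0, 0, 0], [2, 0, 0, 0], [1, 0, 0, 0], [1, 0, 0, 0], [0, 0, 0, 0]]

```text
t: 22.85
tcp_pos: [0.6689, 0.0329, 0.0191]
tool_rot: [-0.044, 0.706, 0.044, 0.706]
force: [-0.4, -0.9, 1.6]
finger_gap: 0.63
```

>>> arm_command:
  series:
    - [[1, 0, 0, 0], [0, 0, 0, 0], [0, 0, 0, 0]]

```text
t: 23.15
tcp_pos: [0.6689, 0.0329, 0.019]
tool_rot: [-0.044, 0.706, 0.044, 0.706]
force: [-2.9, -0.1, 7.3]
finger_gap: 0.636
```

>>> arm_command:
  series:
    - [[0, 0, 0, 0], [0, 0, 0, 0], [0, 0, 0, 0], [-15, 0, 0, 0], [-35, 0, 0, 0], [-40, 0, 0, 0], [-40, 0, 0, 0], [0, -4, -37, 0], [0, -4, -37, 0], [0, -4, -37, 0]]
  jaw: 84

```text
t: 24.15
tcp_pos: [0.5595, 0.007, 0.1492]
tool_rot: [-0.045, 0.705, 0.044, 0.707]
force: [-0.1, -0.3, -0.6]
finger_gap: 0.84
```

>>> arm_command:
  series:
    - [[0, -4, -37, 0], [0, -4, -37, 0], [0, -4, -37, 0], [0, 0, 0, 0], [0, 0, 0, 0]]
  jaw: 68

```text
t: 24.65
tcp_pos: [0.4519, -0.0189, 0.1487]
tool_rot: [-0.044, 0.705, 0.044, 0.706]
force: [1.3, 0.2, -0.0]
finger_gap: 0.677
```

Run:
```python
from h import *
im,T=grab('wrist','w8'); np.save('T8.npy',T); print(T)
im2,_=grab('scene','s8')
cv2.imwrite('pics/c8.png',np.vstack([cv2.resize(im2[150:270,210:410],(560,336))[100:],im[:360]]))
```

```text
[[ 2.16611251e-03 -1.23708573e-01  9.92316228e-01  4.51885241e-01]
 [-5.51599669e-04  9.92318257e-01  1.23710030e-01 -1.88797815e-02]
 [-9.99997502e-01 -8.15331148e-04  2.08123539e-03  1.48701703e-01]
 [ 0.00000000e+00  0.00000000e+00  0.00000000e+00  1.00000000e+00]]
```

View pics/c8.png

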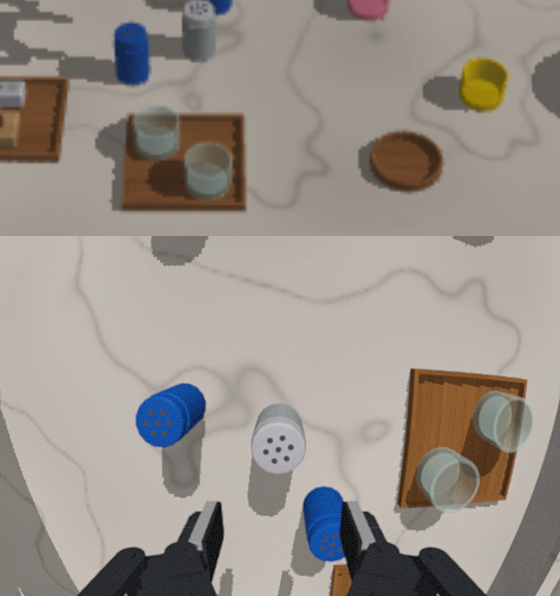

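Both ramekins stand in the square tray on a diagonal. The shaker cap is centred at wrist (279, 212), with the blue caps at (163,185) and (331,305).

Run:
```python
from h import *
T=np.load('T8.npy')
c=pix2w('wrist',[(279.5,212),(253,212),(306,212),(163,185),(331,305)],.072,T)
for q in c: print(q.round(4),(1000*T[:3,:3].T@(np.r_[q,.072]-T[:3,3])).round(1))
```

```text
[ 0.4492 -0.0095] [76.7  9.7 -1.7]
[ 0.4305 -0.0118] [ 76.7   9.7 -20.5]
[ 0.4679 -0.0072] [76.7  9.7 17.1]
[0.363  0.0005] [ 76.5  30.3 -85.9]
[ 0.5005 -0.0834] [ 76.8 -70.   40.1]
```

>>> arm_command:
  series:
    - [[0, 9.5, -1.5, 0], [35, 0, 0, 0], [35, 0, 0, 0], [25, 0, 0, 0], [14, 0, 0, 0], [0, 0, 0, 0], [0, 0, 0, 0]]

```text
t: 25.45
tcp_pos: [0.4494, -0.0088, 0.0386]
tool_rot: [-0.044, 0.706, 0.044, 0.706]
force: [0.1, 1.3, -0.6]
finger_gap: 0.681
```

>>> arm_command:
  series:
    - [[0, 0, 0, 0], [0, 0, 0, 0], [0, 0, 0, 0], [0, 0, 0, 0], [0, 0, 0, 0], [0, 0, 0, 0], [-15, 0, 0, 0], [-40, 0, 0, 0], [-40, 0, 0, 0], [0, 0, 0, 0]]
  jaw: 0
  force: 40

```text
t: 26.45
tcp_pos: [0.452, -0.0101, 0.1378]
tool_rot: [-0.045, 0.702, 0.043, 0.709]
force: [1.2, -0.7, -2.1]
finger_gap: 0.474
```

>>> arm_command:
  series:
    - [[0, 35, 26.8, 0], [0, 35, 26.8, 0], [0, 35, 26.8, 0], [0, 35, 26.8, 0], [0, 35, 26.8, 0], [0, 35, 26.8, 0], [0, 35, 26.8, 0], [0, 0, 0, 0], [30, 0, 0, 0], [20, 0, 0, 0]]

```text
t: 27.45
tcp_pos: [0.6029, 0.2567, 0.0815]
tool_rot: [-0.045, 0.707, 0.044, 0.705]
force: [0.2, -0.5, -1.3]
finger_gap: 0.474
```

>>> arm_command:
  series:
    - [[0, 0, 0, 0], [0, 0, 0, 0], [0, 0, 0, 0]]

```text
t: 27.75
tcp_pos: [0.6052, 0.2569, 0.0846]
tool_rot: [-0.044, 0.705, 0.044, 0.706]
force: [0.4, 0.2, -1.9]
finger_gap: 0.475
```

Run:
```python
from h import *
im,T=grab('wrist','w9'); np.save('T9.npy',T); print(T[:3,3])
a,_=grab('side','s9'); b,_=grab('scene','s9b')
cv2.imwrite('pics/c9.png',np.vstack([np.hstack([cv2.resize(a[200:320,140:280],None,fx=2,fy=2),cv2.resize(b[150:270,290:430],None,fx=2,fy=2)]),im[:360]]))
```

```text
[0.60518918 0.25688474 0.08463312]
```

View pics/c9.png

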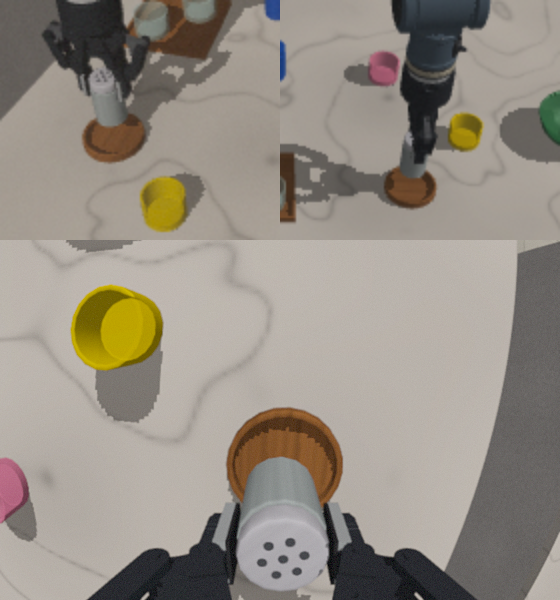

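The shaker hangs upright over the dish, whose rim is centred at wrist column 285, so it is about 3 mm off in x.

>>> arm_command:
  series:
    - [[15, 0, 3, 0], [12, 0, 0, 0], [7, 0, 0, 0], [3, 0, 0, 0], [0, 0, 0, 0], [0, 0, 0, 0]]

```text
t: 28.5
tcp_pos: [0.6076, 0.2576, 0.0466]
tool_rot: [-0.044, 0.706, 0.044, 0.706]
force: [1.1, -0.7, -0.8]
finger_gap: 0.467
```

>>> arm_command:
  series:
    - [[2, 0, 0, 0], [1, 0, 0, 0], [0, 0, 0, 0], [0, 0, 0, 0]]

```text
t: 28.9
tcp_pos: [0.6075, 0.2576, 0.0439]
tool_rot: [-0.044, 0.706, 0.044, 0.706]
force: [0.1, 0.5, -0.7]
finger_gap: 0.474
```

>>> arm_command:
  series:
    - [[1, 0, 0, 0], [1, 0, 0, 0], [0, 0, 0, 0]]

```text
t: 29.2
tcp_pos: [0.6076, 0.2577, 0.0437]
tool_rot: [-0.044, 0.706, 0.044, 0.706]
force: [-3.9, -0.7, 8.6]
finger_gap: 0.473
```

Contact. I'll release, rise and clear the view.

>>> arm_command:
  series:
    - [[0, 0, 0, 0], [0, 0, 0, 0], [0, 0, 0, 0], [-15, 0, 0, 0], [-35, 0, 0, 0], [-40, 0, 0, 0], [-40, 0, 0, 0], [0, -30, -30, 0], [0, -30, -30, 0], [0, -30, -30, 0]]
  jaw: 68

```text
t: 30.2
tcp_pos: [0.5288, 0.1563, 0.1732]
tool_rot: [-0.045, 0.705, 0.045, 0.707]
force: [0.2, -1.0, -0.6]
finger_gap: 0.681
```

>>> arm_command:
  series:
    - [[0, 0, -30, 0], [0, 0, -30, 0], [0, 0, 0, 0], [0, 0, 0, 0], [0, 0, 0, 0]]

```text
t: 30.7
tcp_pos: [0.4717, 0.1497, 0.1725]
tool_rot: [-0.044, 0.705, 0.044, 0.707]
force: [0.2, -0.4, 0.7]
finger_gap: 0.678
```

Run:
```python
from h import *
b,_=grab('scene','s10'); a,_=grab('side','s10b')
cv2.imwrite('pics/c10.png',np.vstack([cv2.resize(b[150:270,100:480],None,fx=2.1,fy=2.1),cv2.resize(a[120:310,150:380],None,fx=1.7,fy=1.7)if 0 else cv2.copyMakeBorder(cv2.resize(a[120:310,150:380],None,fx=1.8,fy=1.8),0,0,0,798-414,cv2.BORDER_CONSTANT)]))
```

```text
(no output)
```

View pics/c10.png

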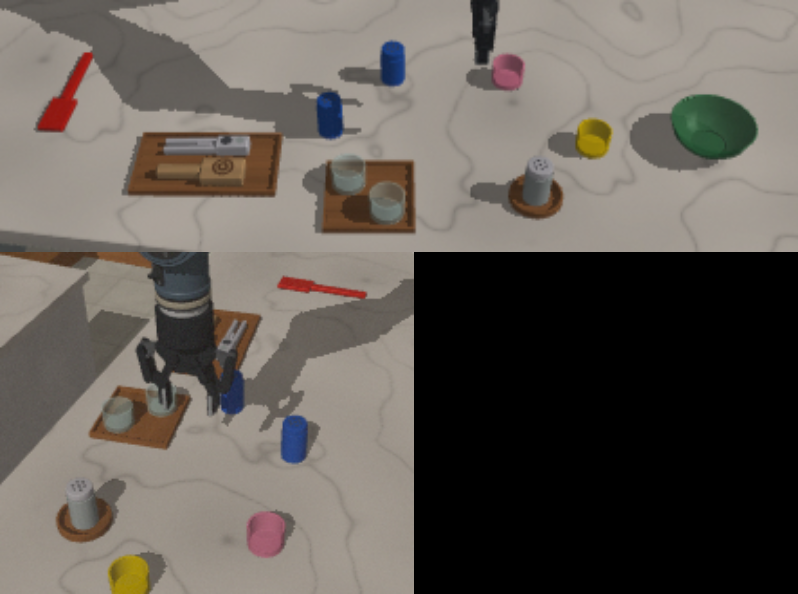

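The final views show everything in place: press and mould flat side by side at (205,160), both ramekins upright at (348,174) and (387,203), and the shaker upright in the dish at (537,182). The bystanders look undisturbed and the arm is clear.

```bash
python3 -c "
from station import ticket; print(ticket.sign_off())"
```

```text
the job is handed in; nothing more can be done
None
```

The sorting is done and handed in at about 31 s of the 118 s allowed. I worked in the order you gave.

- **Long tray:** the garlic press and biscuit mould lie flat, side by side, the same way up as before.
- **Square tray:** both clear ramekins stand upright on a diagonal. I lowered each one slowly until it touched the floor (about 7 N at the wrist) before letting go.
- **Round dish:** the steel spice shaker stands upright in it.

The last scene and side views showed all of this. The arm was clear, and the bowl, scraper, blue shakers and pink and yellow cups looked to be where they started. I judged those bystanders by eye and did not measure them again.

- **Mould release:** I felt no clear floor contact before releasing the mould, so it may have dropped about 1 mm.
- **Long tray position:** the side camera put the long tray about 1–2 cm away from where the wrist and scene cameras did. I used those two, and the placements came out right.

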